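# Free and push out the filter slide of a welding power unit

### The job

Take the pin tool from the tool block, push its pin into the recess in the filter slide on top of the power unit and press the release button inside down; keeping it held down, gently push the slide out sideways with the pin until it comes up against its stop. Let the release spring up so that the slide is caught there, then put the pin tool back fully home in its hole in the block. Touch the power unit with nothing but the pin and never force it, and leave the other tools, the brass die and the clear jig alone.

Things in the scene. Friction and masses are not known exactly. Their poses are not given: they have to be found in the camera images.
- unit: power unit, grey box fixed to the bench. Origin on the bench under its middle; x away from its dial panel, y along its width, z up. When low and level: box 200 (x) x 260 (y) mm, top at z 104 mm; on it guide channels along y at |x| 56 to 75 mm, lips at z 121 mm. Between them the filter slide: dark grid frame 120 (x) x 200 (y) mm, top at z 120 mm; its -y end a grey bar 30 mm wide with the recess.
- well_level (a point): where the middle of the recess's rim would be, slide shut, if the box stood level: x 0, y -70, z 120 mm from unit; axes as unit. The recess is a straight-sided well 9 mm (x) x 14 mm (y); the face of the steel release button fills it 10 mm below the rim. The true well lies higher and nearer +y than this point: see low_foot.
- low_foot (a point): pivot of the box on its +y feet: x 0, y 120, z 12 mm from unit; axes as unit. The box stands on screw feet wound out unevenly: raised as a whole by 0 to 15 mm and turned about this point's x axis, -y end up, by 0 to 0.045 rad; no reading shows either. So the well of the shut slide lies 0 to 23.5 mm higher and 0 to 4.9 mm farther to +y than well_level; the slide travels downhill.
- filter_slide (a joint): travel of the slide along +y of the unit, m: 0 shut and latched, 0.072 out at its stop. Friction about 2 N. A bolt on the release button holds it in a toothed rail with notches every 12 mm: free only while the button is 3.5 mm or more down, caught at the next notch if the button comes up on the way; the last notch is at the stop. The slide and release are light plastic: over 15 N breaks them.
- release (a joint): how far the release button is pressed down in m: 0 up, 0.005 at the bottom. A spring pushes it up: about 1.5 N as it begins to move, 3.6 N at 3.5 mm where the bolt is free, 4.5 N at the bottom, which is a hard stop. The button travels with the slide.
- block: wooden tool block fixed to the bench, 180 mm (x) by 50 mm (y) by 50 mm high; origin under its middle. Three holes of 8 mm, 44 mm deep, go straight down from its top at x = -60, 0 and +60 mm on y = 0; each holds a tool, in any order.
- pin: pin tool upright in the block, 60 g: square aluminium handle 14 x 14 mm with dark grooves, on a steel flange 22 mm wide, 4 mm thick; below it a round steel pin, 5 mm thick, 36 mm long, round end. Origin on the axis at the flange's underside (rests on the block's top), z up, x and y square to the handle's sides; handle from z = 4 to 60 mm.
- driver_long: screwdriver standing in the block, round black handle 28 mm wide and 95 mm tall; origin at the underside of its handle. Leave it alone.
- driver_stubby: stubby screwdriver standing in the block, round wooden handle 34 mm wide and 62 mm tall; origin at the underside of its handle. Leave it alone.
- die: welding die, 100 by 70 mm aluminium plate with an upright brass rim, 26 mm high; origin under its middle. Leave it alone.
- jig: clear plastic jig plate, 150 by 110 mm, 16 mm high with its steel pegs; origin under its middle. Leave it alone.
There are look-alikes about, which are no part of the job. What is shaped like the pin but blue is not meant.

How it is judged:
By the outcome, as a careful person would: the job done as asked, in the order asked, and still so for the second after the job is handed in, with the robot touching nothing.
It also fails if it takes over 72 s, if anything falls off the work surface, if the arm or the gripper's body presses on something with over 40 N, if the wrist force passes 120 N, or if a joint passes its speed limit or range.

### The arm

A 7-joint arm with a two-finger parallel gripper is mounted at the origin on the work surface. World frame = base frame: x ahead of the robot, y to its left, z up, the work surface at z = 0. Lengths are in m, angles in rad, forces in N, time in s.
With the tool pointing down it reaches from about 0.425 to 0.925 m from the base axis. Payload 6.8 kg.
Tool frame: the origin (TCP) lies at the very end of the fingers, on their centre line; the grasp point (between the pads) lies 19 mm behind it; z points along the fingers, x is the direction in which the jaws open and shut, and the axes are right-handed (so a half turn about z gives the same grasp; the last joint's range is limited). The gripper opens to 85 mm and grips with 20 to 120 N. Pads are 22 mm wide; open, the fingers measure 114 mm over their backs; the gripper's body (76 mm by 85 mm) begins 54 mm behind the grasp point. The pads swing forward as they close: fully open they stand 13 mm farther back than shut.
Start: joints at [-1.272, 0.477, 0.022, 1.555, -0.011, 1.109, -0.083], TCP at [0.267, 0.62, 0.231] pointing down, gripper open.
Joint ranges: [-2.96, 2.96], [-0.34, 2.1], [-1.41, 1.46], [0.24, 2.44], [-1.37, 4.51], [0.17, 1.92], [-2.96, 2.96]. Speed limits (rad/s): [2.39, 2.39, 3.14, 3.14, 3.14, 3.14, 3.14].

### API

Orientations are given as a rotation vector (axis times angle).
In Python, from bench import * gives the robot as it stands.
- The arm moves only by the tool servo_tool, never from a script. Its argument "increments" is one flat list of numbers, 7 for each row, row after row: the shift along the tool's x, y, z in mm, then the turn, a rotation vector about the tool's x, y, z in rad, then the finger opening in mm, from 0 to 85.4. In form: [tx, ty, tz, wx, wy, wz, fingers, tx, ty, tz, wx, wy, wz, fingers, ...]. A call has exactly 8 rows; each row shifts and turns the commanded pose from where the row before left it, along the tool's axes as they then stand; what a row does not reach is not made up. A row lasts 1/8 s, in which the tool goes at most 62.5 mm and 10.7 degrees, less where a joint would pass 70% of its speed; a pose out of reach is approached as far as the arm can. A call is refused whole if a number of a shift passes 62.5 or a number of a turn 0.188, either way. A call with a gripper value outside its range is refused whole. The fingers move at their own pace and stop on an object; "squeeze" is the grip in N (left out, the last holds). Time passes only in rows, so rows that do not move let the fingers close, or fill a call up. It gives the time, the measured TCP pose, the force and the opening at its end, in the units of the state.
- get_obs(): the state, without advancing time (a new reading comes with each control period).
- grab_frame(name): name is "side" or "top" or "wrist"; returns (picture, depth): 480x640x3 uint8, red, green, blue; 480x640 float32, m along the optical axis (not along the pixel's ray), 0 where there is no reading.
- calibration(name): a dict with "fx", "fy", "cx", "cy" (pixels), "k1" (the pictures are not rectified: a ray, as slopes to the right and down, at radius r is drawn at 1 + k1 r^2 times it, then the intrinsics apply), "eye" and "orientation" of the camera in the world; the wrist camera has in their place "T_tool_cam" (4x4, takes a point from camera to tool coordinates, whose origin is the TCP and whose axes are the tool frame's). Camera axes: x right, y up, looking along -z (the intrinsics and any distortion apply to the point x, -y, -z); pixel columns grow to the right and rows downward; lengths in m; the calibration is good to about 2 mm. A picture is of the moment at which its call begins: read the wrist's pose just before it. calibration takes no time and is no camera call.
- hand_in(): hands the job in, once; it reports no verdict.
The state is a dict: "clock": time; "joints": joint angles; "qvel": joint speeds; "tau": joint torques, N m; "tcp_pos": TCP position; "orientation": TCP orientation; "contact_force": force on the tool from outside, world axes, zero at the start; "moment": the same for the moment, N m; "grip_width": finger opening in m.
Only numpy, scipy, OpenCV 4.12 (cv2) and the standard library are available. Lean on these libraries where they do the work, as an engineer would, in place of code of your own. Each camera call takes 0.05 s, during which the arm holds its last target.

## Working session

There is one attempt and no reset: what is moved stays moved. The work goes in short steps, Python scripts to look and compute and a tool call to move; the robot and the scene stay as the last step left them, time stands still between calls to the robot, and variables do not carry over. Pictures are saved under pics/ and viewed, and the job is handed in when it is done.

Besides the shell and the picture viewer there is one more tool, called after "Request:" as name(argument=value, ...), one argument or row to a line, values as JSON. servo_tool: Moves the arm, as the interface text tells. Its arguments: {"type":"object","properties":{"increments":{"type":"array","items":{"type":"number"}},"squeeze":{"type":"number"}},"required":["increments"]}

```bash
ls; mkdir -p pics; python3 - <<'E'
from bench import *
import cv2
o=get_obs();print({k:o[k] for k in o})
for n in ["side","top","wrist"]:
    c=calibration(n);print(n,c)
    p,d=grab_frame(n);cv2.imwrite(f"pics/a_{n}.png",p[:,:,::-1]);
    import numpy as np;np.save(f"pics/a_{n}_d.npy",d);np.save(f"pics/a_{n}_p.npy",p)
E
```

```text
pics
{'clock': 0.0, 'joints': array([-1.27212304,  0.47785174,  0.0223486 ,  1.55648767, -0.0115029 ,
        1.10929315, -0.08310474]), 'qvel': array([ 0.00044541, -0.00124765, -0.00129976, -0.0002542 , -0.00034458,
        0.0006419 ,  0.0003358 ]), 'tau': array([ 1.19664503e-03, -5.96454120e+01,  1.60864245e+00, -2.81201506e+01,
        1.26033343e-02,  9.27218614e-03, -3.99417024e-05]), 'tcp_pos': array([0.26683983, 0.61935011, 0.23027598]), 'orientation': array([ 2.62337232e+00,  1.72631657e+00, -2.37413750e-03]), 'contact_force': array([-0.11168687,  0.57818867, -1.04045002]), 'moment': array([ 0.00874602, -0.02679877,  0.0251193 ]), 'grip_width': 0.08543956848766278}
side {'fx': 513.7776826612355, 'fy': 513.7776826612355, 'cx': 317.34851420702336, 'cy': 247.63658446863946, 'k1': 0.023353655236236424, 'eye': array([-0.03885624, -0.58974385,  0.85045085]), 'orientation': array([ 0.82690221, -0.31333056, -0.66380947])}
top {'fx': 489.8707253762856, 'fy': 489.8707253762856, 'cx': 317.96803389777205, 'cy': 237.91947954597734, 'k1': -0.12895671822173133, 'eye': array([0.39238194, 0.07801775, 1.33675425]), 'orientation': array([ 0.08459439, -0.09520668, -1.55517083])}
wrist {'fx': 371.2701370546013, 'fy': 371.2701370546013, 'cx': 319.0668596895181, 'cy': 239.03998064520243, 'k1': -0.00784418389396224, 'T_tool_cam': array([[ 9.99999450e-01,  5.37648836e-04,  9.00751602e-04,
         1.77753020e-04],
       [ 7.75780468e-04, -9.57018945e-01, -2.90024373e-01,
        -7.36429561e-02],
       [ 7.06105081e-04,  2.90024913e-01, -9.57018835e-01,
        -1.42345771e-01],
       [ 0.00000000e+00,  0.00000000e+00,  0.00000000e+00,
         1.00000000e+00]])}
```

View pics/a_top.png

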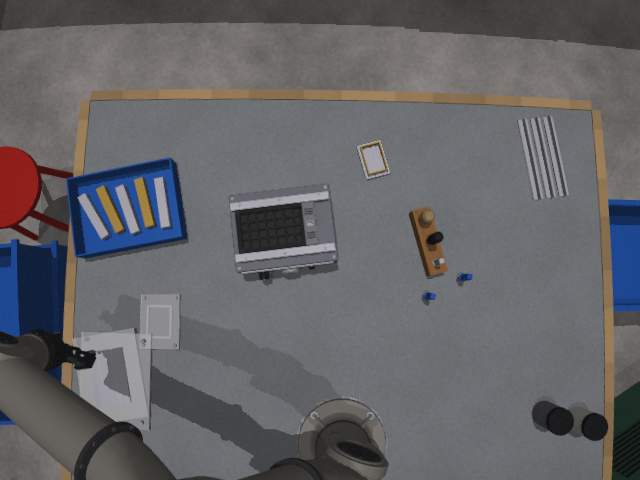

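View pics/a_side.png

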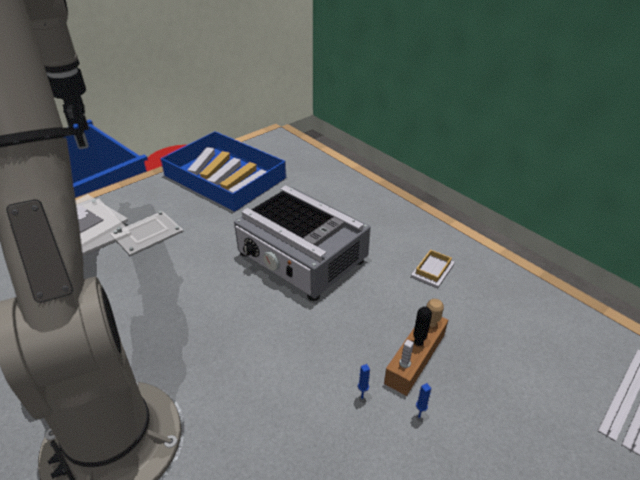

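View pics/a_wrist.png

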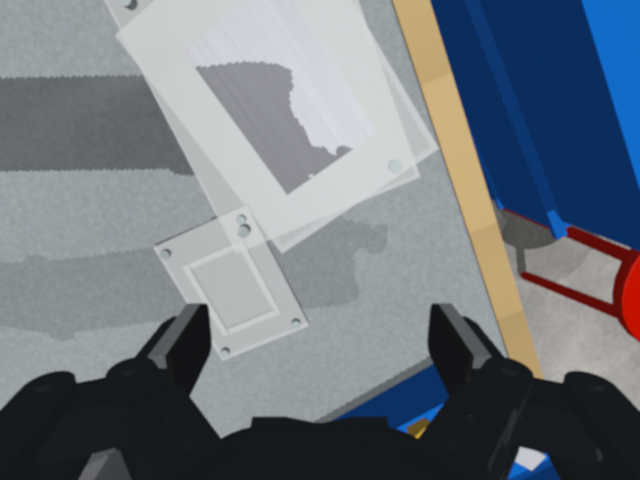

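Top view: the unit is around (285,230) with its grey bar to the right, so -y is toward world -y. The block is around (430,242), with the pin tool at its near end (438,263). The two blue look-alikes are at (429,296) and (466,277). Next I'll write helpers and get coarse positions.

```bash
cat > h.py <<'E'
import numpy as np, cv2
from scipy.spatial.transform import Rotation as R
from bench import *
def cam(name,obs=None):
    c=calibration(name)
    if name=="wrist":
        T=np.eye(4);T[:3,:3]=R.from_rotvec(obs["orientation"]).as_matrix();T[:3,3]=obs["tcp_pos"]
        M=T@c["T_tool_cam"]
    else:
        M=np.eye(4);M[:3,:3]=R.from_rotvec(c["orientation"]).as_matrix();M[:3,3]=c["eye"]
    return c,M
def rays(c,M,uv):
    uv=np.atleast_2d(np.asarray(uv,float))
    K=np.array([[c["fx"],0,c["cx"]],[0,c["fy"],c["cy"]],[0,0,1.]])
    n=cv2.undistortPoints(uv[:,None],K,np.array([c["k1"],0,0,0.]))[:,0]
    d=np.c_[n[:,0],-n[:,1],-np.ones(len(n))]
    return M[:3,3],d@M[:3,:3].T   # scale = depth
def onz(c,M,uv,z):
    e,d=rays(c,M,uv);return e+d*((z-e[2])/d[:,2])[:,None]
def withdepth(c,M,uv,D):
    e,d=rays(c,M,uv);uv=np.atleast_2d(uv).astype(int);return e+d*D[uv[:,1],uv[:,0]][:,None]
def proj(c,M,P):
    P=(np.atleast_2d(P)-M[:3,3])@M[:3,:3]; s=np.c_[P[:,0],-P[:,1]]/-P[:,2:3]
    s=s*(1+c["k1"]*(s**2).sum(1))[:,None]
    return s*[c["fx"],c["fy"]]+[c["cx"],c["cy"]]
def tri(e1,d1,e2,d2):
    A=np.c_[d1,-d2];t=np.linalg.lstsq(A,e2-e1,rcond=None)[0]
    p=e1+d1*t[0];q=e2+d2*t[1];return (p+q)/2,np.linalg.norm(p-q)
def snap(name,tag):
    o=get_obs();p,d=grab_frame(name);np.savez(f"pics/{tag}.npz",p=p,d=d,pos=o["tcp_pos"],ori=o["orientation"])
    cv2.imwrite(f"pics/{tag}.png",p[:,:,::-1]);return o,p,d
def load(tag,name):
    f=np.load(f"pics/{tag}.npz");o=dict(tcp_pos=f["pos"],orientation=f["ori"])
    return cam(name,o)+(f["p"],f["d"])
E
python3 - <<'E'
from h import *
D=np.load("pics/a_top_d.npy");P=np.load("pics/a_top_p.npy");c,M=cam("top")
for n,uv in dict(pin=(438,262),drv=(434,238),stub=(428,215),blk1=(412,211),blk2=(431,209),blk3=(445,272),blk4=(428,276),b1=(429,296),b2=(466,277),uTL=(231,197),uTR=(327,186),uBR=(336,264),uBL=(238,273),bar=(311,222)).items():
    print(n,withdepth(c,M,[uv],D).round(4)[0])
cv2.imwrite("pics/b.png",cv2.resize(P[170:310,220:480,::-1],None,fx=3,fy=3,interpolation=2))
E
```

```text
pin [ 0.4771 -0.2357  0.1036]
drv [ 0.5339 -0.2166  0.1421]
stub [ 0.5968 -0.21    0.1093]
blk1 [ 0.618  -0.1819  0.0435]
blk2 [ 0.6323 -0.2446 -0.0007]
blk3 [ 0.4569 -0.2815 -0.0005]
blk4 [ 0.4457 -0.2352 -0.0065]
b1 [ 0.3908 -0.2167  0.0825]
b2 [ 0.4403 -0.3138  0.0854]
uTL [0.6371 0.2954 0.1034]
uTR [0.6672 0.0494 0.1121]
uBR [0.4752 0.0199 0.0029]
uBL [0.4468 0.2869 0.002 ]
bar [0.5735 0.0888 0.1136]
```

View pics/b.png

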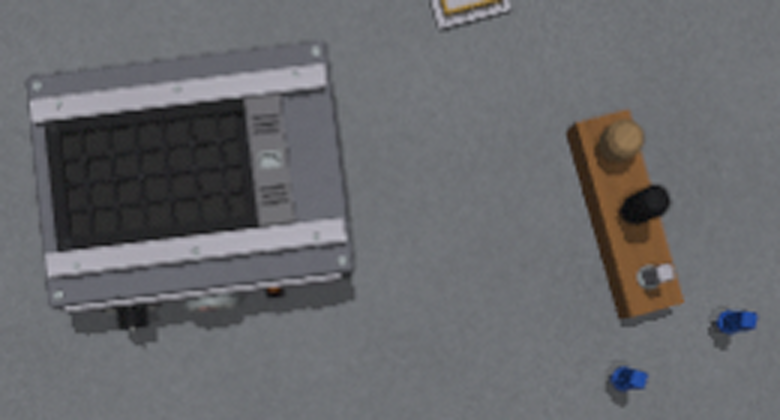

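```bash
cat >> h.py <<'E'
def inc(target,o=None,yaw=None):
    "shift in tool axes (mm) to world target; yaw = world angle of tool x axis"
    o=o or get_obs();Rm=R.from_rotvec(o["orientation"]).as_matrix()
    s=Rm.T@(np.asarray(target)-o["tcp_pos"])*1000
    a=np.arctan2(Rm[1,0],Rm[0,0]);tilt=Rm[:,2]
    print("shift",s.round(1),"yawx",round(np.degrees(a),2),"z",tilt.round(4))
    return s
E
python3 - <<'E'
from h import *
s=inc([0.55,0.09,0.34])
E
```

```text
shift [-374.5  469.5 -108.9] yawx 66.69 z [-5.0e-04 -1.3e-03 -1.0e+00]
```

Request:
servo_tool(
  increments=[-31,39,-9,0,0,0,85,-31,39,-9,0,0,0,85,-31,39,-9,0,0,0,85,-31,39,-9,0,0,0,85,-31,39,-9,0,0,0,85,-31,39,-9,0,0,0,85,-31,39,-9,0,0,0,85,-31,39,-9,0,0,0,85],
)

```text
clock: 1.15
tcp_pos: [0.4559, 0.2671, 0.3035]
orientation: [-2.624, -1.727, 0.0]
contact_force: [0.2, 0.7, -0.4]
grip_width: 0.0851
```

Request:
servo_tool(
  increments=[-31,39,-9,0,0,0,85,-31,39,-9,0,0,0,85,-31,39,-9,0,0,0,85,-31,39,-9,0,0,0,85,0,0,0,0,0,-0.145,85,0,0,0,0,0,-0.145,85,0,0,0,0,0,-0.145,85,0,0,0,0,0,-0.145,85],
)

```text
clock: 2.15
tcp_pos: [0.5494, 0.093, 0.339]
orientation: [-2.015, -2.41, 0.001]
contact_force: [-0.8, -0.7, -0.2]
grip_width: 0.0847
```

```bash
python3 - <<'E'
from h import *
o,p,d=snap("wrist","w1");print(o["clock"],o["tcp_pos"],o["contact_force"]);inc([0.477,-0.235,0.3],o)
E
```

```text
2.15 [0.54944804 0.0930233  0.33899231] [-0.77122414 -0.67767937 -0.20043175]
shift [-310.  -129.3   39.1] yawx 100.19 z [-7.e-04 -1.e-04 -1.e+00]
```

View pics/w1.png

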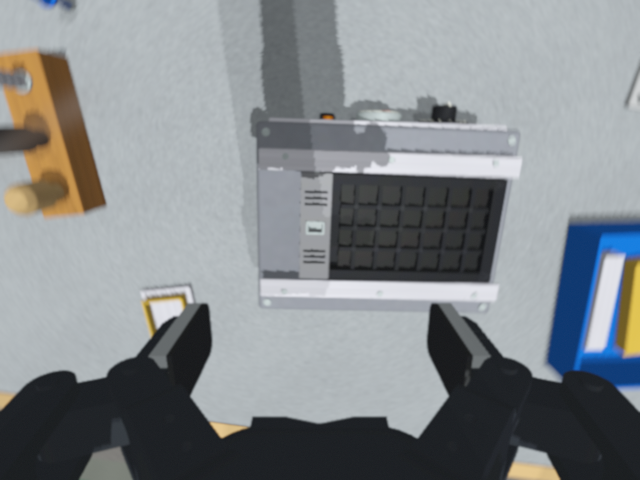

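```bash
python3 - <<'E'
from h import *
c,M,p,d=load("w1","wrist")
cv2.imwrite("pics/w1z.png",cv2.resize(p[105:320,245:345,::-1],None,fx=2.7,fy=2.7,interpolation=2))
cv2.imwrite("pics/w1y.png",cv2.resize(p[205:255,290:340,::-1],None,fx=10,fy=10,interpolation=0))
print(M[:3,3])
for uv in [(315,229),(315,210),(315,245),(308,230),(280,160),(280,290),(490,165),(470,293),(275,220),(250,200)]: print(uv,withdepth(c,M,[uv],d).round(4)[0],d[uv[1],uv[0]])
E
```

```text
[0.47712064 0.08008494 0.48138689]
(315, 229) [0.5764 0.0933 0.1144] 0.3802004
(315, 210) [0.5547 0.0896 0.1239] 0.3647919
(315, 245) [0.5896 0.0958 0.126 ] 0.37302324
(308, 230) [0.5776 0.0864 0.1182] 0.37659657
(280, 160) [0.5129 0.0488 0.1256] 0.3492434
(280, 290) [0.6434 0.0684 0.1286] 0.38446736
(490, 165) [0.4824 0.246  0.1233] 0.35266882
(470, 293) [0.6147 0.267  0.1215] 0.39303848
(275, 220) [0.5756 0.0512 0.1092] 0.38284075
(250, 200) [ 5.835e-01  6.500e-03 -1.000e-04] 0.48753875
```

View pics/w1y.png

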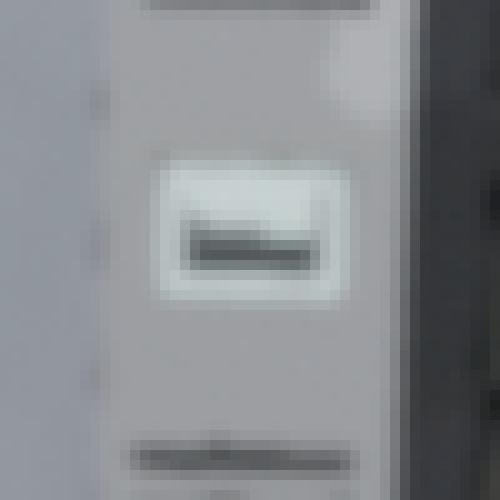

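View pics/w1z.png

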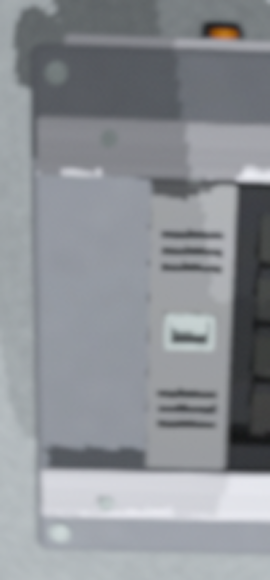

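Wrist view: the recess, with its pale rim, is at (315,228). The grey bar and both channel lips are clear. The pin is at the upper left, so I'll move over to it.

Request:
servo_tool(
  increments=[-30,-12,0,0,0,0,85,-45,-18,6,0,0,0,85,-45,-19,10,0,0,0,85,-45,-19,10,0,0,0,85,-45,-19,10,0,0,0,85,-45,-19,14,0,0,0,85,-35,-14,20,0,0,0,85,-20,-9,20,0,0,0,85],
)

```text
clock: 3.2
tcp_pos: [0.4751, -0.2367, 0.2488]
orientation: [2.027, 2.4, -0.0]
contact_force: [-0.3, 0.2, 0.7]
grip_width: 0.0849
```

```bash
python3 - <<'E'
from h import *
o,p,d=snap("wrist","w2");print(o["clock"],o["tcp_pos"],o["contact_force"],o["qvel"].round(3));inc([0.477,-0.235,0.3],o)
E
```

```text
3.2 [ 0.47512201 -0.23670167  0.24881533] [-0.33912367  0.2244761   0.71745733] [ 0.297  0.247  0.054  0.131 -0.17  -0.331  0.47 ]
shift [  1.3   2.1 -51.2] yawx 99.64 z [ 2.e-04 -6.e-04 -1.e+00]
```

View pics/w2.png

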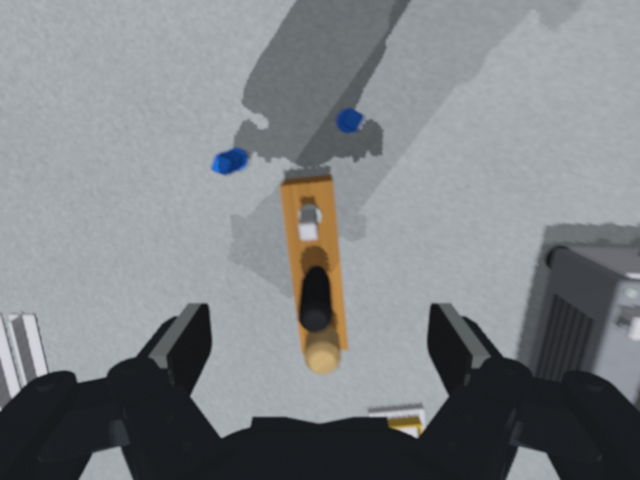

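```bash
python3 - <<'E'
from h import *
grab_frame("wrist");grab_frame("wrist")
o,p,d=snap("wrist","w3");print(o["clock"],o["tcp_pos"],o["qvel"].round(3));c,M=cam("wrist",o)
cv2.imwrite("pics/w3z.png",cv2.resize(p[165:365,265:365,::-1],None,fx=3,fy=3,interpolation=2))
cv2.imwrite("pics/w3y.png",cv2.resize(p[190:250,280:340,::-1],None,fx=10,fy=10,interpolation=0))
print(M[:3,3])
E
```

```text
3.35 [ 0.47489315 -0.23511298  0.24845405] [-0.028 -0.019 -0.03  -0.028 -0.002  0.008 -0.007]
[ 0.40269666 -0.2474773   0.39096636]
```

View pics/w3y.png

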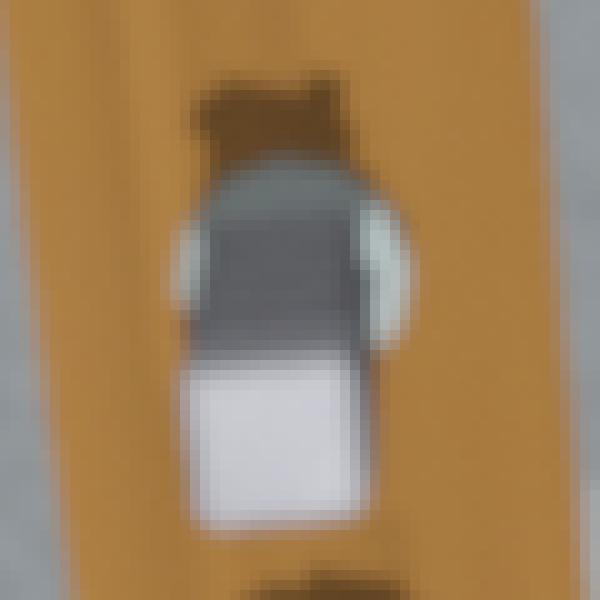

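View pics/w3z.png

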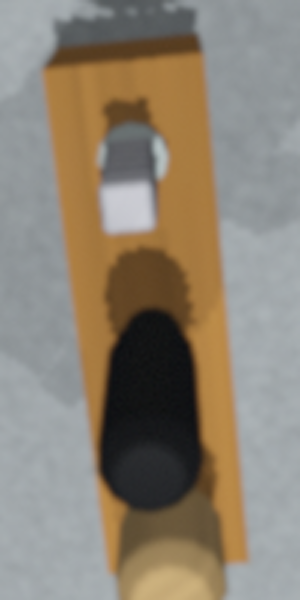

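```bash
python3 - <<'E'
from h import *
c,M,p,d=load("w3","wrist")
m=(p.min(2)>165).astype(np.uint8);m[:224]=0;m[246:]=0;m[:,:290]=0;m[:,325:]=0
n,l,s,ce=cv2.connectedComponentsWithStats(m);i=1+np.argmax(s[1:,4]);print(s[i],ce[i])
m=(l==i).astype(np.uint8);cn=max(cv2.findContours(m,0,1)[0],key=cv2.contourArea)
W=onz(c,M,cn[:,0],0.110);r=cv2.minAreaRect((W[:,:2]*1000).astype(np.float32));print("top rect mm",r)
print("top centre",onz(c,M,[ce[i]],0.110)[0],"depth z",withdepth(c,M,[(308,234),(306,230),(310,238)],d)[:,2])
# block: corners via brown mask
h=cv2.cvtColor(p,cv2.COLOR_RGB2HSV);b=((h[:,:,0]>8)&(h[:,:,0]<20)&(h[:,:,1]>130)&(h[:,:,2]>140)).astype(np.uint8)
b[:183]=0;b[300:]=0;b[:,:270]=0;b[:,350:]=0
L=[];Rr=[]
for v in range(192,270,3):
    x=np.where(b[v])[0]
    if len(x)>3: L.append((x[0]-.5,v));Rr.append((x[-1]+.5,v))
L=onz(c,M,L,.05);Rr=onz(c,M,Rr,.05)
for e in (L,Rr):
    vx,vy,x0,y0=cv2.fitLine((e[:,:2]*1000).astype(np.float32),cv2.DIST_HUBER,0,.01,.01).ravel();print(np.degrees(np.arctan2(vy,vx)),x0,y0,'y at x=477',y0+vy/vx*(477-x0))
# front top edge
col=[];
for u in range(288,330,4):
    y=np.where(b[:,u])[0]; col.append((u,y[0]-.5))
print(onz(c,M,col,.05)[:,:2].round(4).tolist())
# flange circle at z .054 : contour guess
print("flange px->", onz(c,M,[(297.3,217.5),(321.3,217.5),(309,205.5)],.054).round(4).tolist())
E
```

```text
[299 226  17  16 242] [307.08264463 233.7768595 ]
top rect mm ((482.96087646484375, -243.49436950683594), (12.264298439025879, 12.590853691101074), 9.636234283447266)
top centre [ 0.4831364  -0.24339677  0.11      ] depth z [0.10995177 0.10949184 0.10945958]
15.397153 494.48843 -265.1875 y at x=477 -270.0037
15.01333 490.2293 -217.05196 y at x=477 -220.60004
[[0.4586, -0.267], [0.458, -0.2634], [0.4565, -0.2599], [0.4558, -0.2562], [0.4552, -0.2526], [0.4546, -0.249], [0.4531, -0.2455], [0.4525, -0.2419], [0.451, -0.2384], [0.4503, -0.2348], [0.4488, -0.2314]]
flange px-> [[0.4851, -0.2541, 0.054], [0.4814, -0.232, 0.054], [0.4721, -0.2451, 0.054]]
```

```bash
python3 - <<'E'
from h import *
c,M,p,d=load("w3","wrist")
g=cv2.resize(p[215:255,285:330].min(2),None,fx=8,fy=8,interpolation=cv2.INTER_CUBIC)
for t in (150,165,180):
    m=(g>t).astype(np.uint8);cs=[k for k in cv2.findContours(m,0,1)[0] if cv2.pointPolygonTest(k,((307-285)*8.,(234-215)*8.),False)>0]
    cn=max(cs,key=cv2.contourArea)[:,0].astype(float)
    uv=(cn+.5)/8-.5+[285,215]
    W=onz(c,M,uv,.110)[:,:2]*1000
    r=cv2.minAreaRect(W.astype(np.float32));print(t,r)
    # edges left and right, bottom
    ce=W.mean(0)
    q=uv-uv.mean(0)
    for nm,s in dict(L=(q[:,0]<-6)&(abs(q[:,1])<5),R=(q[:,0]>5)&(abs(q[:,1])<5),B=(q[:,1]>5)&(abs(q[:,0])<5),T=(q[:,1]<-5)&(abs(q[:,0])<5)).items():
        if s.sum()>5:
            vx,vy,_,_=cv2.fitLine(W[s].astype(np.float32),cv2.DIST_L2,0,.01,.01).ravel();print(nm,np.degrees(np.arctan2(vy,vx))%90)
E
```

```text
150 ((483.20684814453125, -243.4525604248047), (13.435722351074219, 13.53001880645752), 15.697628021240234)
L 16.093756
R 16.27374
B 13.71727
T 15.635963
165 ((483.2227783203125, -243.421875), (12.7023286819458, 12.855502128601074), 15.605094909667969)
L 15.825484
R 16.19183
B 14.694
T 15.086983
180 ((483.3554382324219, -243.41171264648438), (11.85140609741211, 11.785463333129883), 16.086828231811523)
L 16.365633
R 16.321638
B 12.188469
T 15.414848
```

```bash
python3 - <<'E'
from h import *
o=get_obs();o=dict(o);print(o["tcp_pos"])
o["orientation"]=(R.from_rotvec(o["orientation"])*R.from_rotvec([0,0,-0.097])).as_rotvec()
inc([.4832,-.2434,.074],o)
E
```

```text
[ 0.47602591 -0.23413291  0.24925018]
shift [-10.9   4.5 175.2] yawx 105.38 z [-6.e-04  4.e-04 -1.e+00]
```

Request:
servo_tool(
  increments=[0,0,0,0,0,-0.097,85,-11,4.5,20,0,0,0,85,0,0,30,0,0,0,85,0,0,30,0,0,0,85,0,0,20,0,0,0,85,0,0,0,0,0,0,85,0,0,0,0,0,0,85,0,0,0,0,0,0,85],
  squeeze=40,
)

```text
clock: 4.4
tcp_pos: [0.4843, -0.2439, 0.1506]
orientation: [1.9, 2.499, 0.002]
contact_force: [-0.9, -0.2, 0.4]
grip_width: 0.0852
```

```bash
python3 - <<'E'
from h import *
o,p,d=snap("wrist","w4");print(o["clock"],o["tcp_pos"],o["contact_force"],o["qvel"].round(3));inc([0.4832,-0.2434,0.074],o)
E
```

```text
4.4 [ 0.4842917  -0.24388362  0.15056681] [-0.94954379 -0.1878463   0.4437961 ] [ 0.004  0.004  0.001  0.006 -0.003 -0.003  0.001]
shift [ 0.8 -1.1 76.6] yawx 105.5 z [ 2.3e-03 -4.0e-04 -1.0e+00]
```

View pics/w4.png

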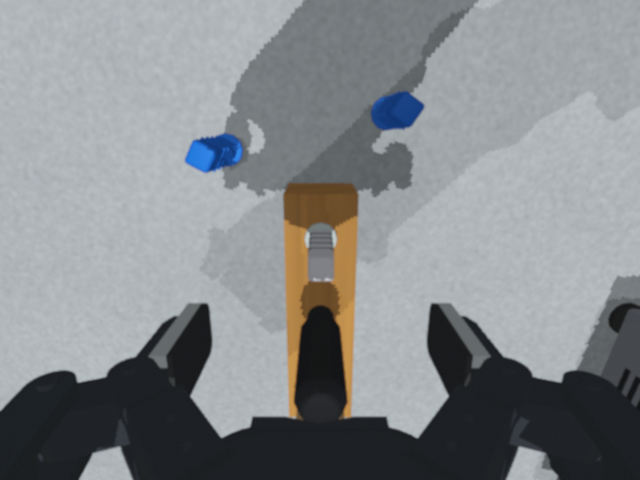

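```bash
python3 - <<'E'
from h import *
c,M,p,d=load("w4","wrist")
print(proj(c,M,[[.4832,-.2434,.11],[.4832,-.2434,.054]]))
cv2.imwrite("pics/w4y.png",cv2.resize(p[215:290,285:355,::-1],None,fx=8,fy=8,interpolation=0))
print(withdepth(c,M,[(320,275),(320,278),(320,270)],d))
E
```

```text
[[320.89280176 270.27666412]
 [320.65271498 239.30013432]]
[[ 0.48616221 -0.24306768  0.10938216]
 [ 0.48738956 -0.24272804  0.11044703]
 [ 0.483527   -0.24379812  0.10908217]]
```

View pics/w4y.png

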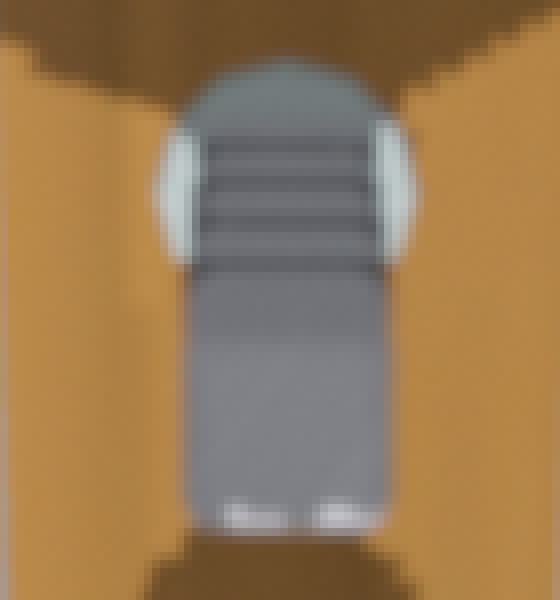

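Request:
servo_tool(
  increments=[0.8,-1.1,15,0,0,0,85,0,0,20,0,0,0,85,0,0,20,0,0,0,85,0,0,14,0,0,0,85,0,0,7.5,0,0,0,85,0,0,0,0,0,0,85,0,0,0,0,0,0,30,0,0,0,0,0,0,30],
)

```text
clock: 5.45
tcp_pos: [0.4825, -0.2436, 0.0734]
orientation: [1.901, 2.5, 0.001]
contact_force: [0.2, -0.9, -0.5]
grip_width: 0.0512
```

```bash
python3 - <<'E'
from h import *
o=get_obs();print(o["clock"],o["tcp_pos"],o["contact_force"],o["grip_width"]);inc([0.4832,-0.2434,0.074],o)
E
```

```text
5.45 [ 0.48245709 -0.24356602  0.07335369] [ 0.17372224 -0.85173488 -0.50350063] 0.05124399439817014
shift [-0.   0.8 -0.6] yawx 105.48 z [ 1.1e-03 -3.0e-04 -1.0e+00]
```

Request:
servo_tool(
  increments=[0,0.8,0,0,0,0,20,0,0,0,0,0,0,10,0,0,0,0,0,0,5,0,0,0,0,0,0,0,0,0,0,0,0,0,0,0,0,0,0,0,0,0,0,0,0,0,0,0,0,0,0,0,0,0,0,0],
  squeeze=60,
)

```text
clock: 6.45
tcp_pos: [0.4831, -0.2432, 0.0731]
orientation: [1.902, 2.5, 0.001]
contact_force: [-0.0, 0.6, 5.0]
grip_width: 0.0134
```

```bash
python3 - <<'E'
from h import *
o=get_obs();print(o["clock"],o["tcp_pos"],o["contact_force"],o["moment"],o["grip_width"])
E
```

```text
6.45 [ 0.48307528 -0.24317488  0.07308492] [-0.01000289  0.60107665  5.00336491] [0.28863409 0.11782775 0.04990708] 0.013407203116689363
```

Request:
servo_tool(
  increments=[0,0,-4,0,0,0,0,0,0,-10,0,0,0,0,0,0,-18,0,0,0,0,0,0,-30,0,0,0,0,0,0,-45,0,0,0,0,0,0,-45,0,0,0,0,0,0,-20,0,0,0,0,0,0,0,0,0,0,0],
)

```text
clock: 7.45
tcp_pos: [0.4837, -0.2438, 0.2473]
orientation: [1.9, 2.497, 0.003]
contact_force: [-0.2, 0.4, -1.4]
grip_width: 0.0134
```

```bash
python3 - <<'E'
from h import *
o=get_obs();print(o["clock"],o["tcp_pos"],o["orientation"],o["contact_force"],o["moment"],o["grip_width"])
# unit fit from w1 depth+pixels
c,M,p,d=load("w1","wrist")
v,u=np.mgrid[110:315,255:525];uv=np.c_[u.ravel(),v.ravel()]
P=withdepth(c,M,uv,d);ok=d[uv[:,1],uv[:,0]]>0
P=P[ok]
# lips = top level: points z>0.117 & far |x|
def pts(u0,u1,v0,v1):
    v,u=np.mgrid[v0:v1,u0:u1];return withdepth(c,M,np.c_[u.ravel(),v.ravel()],d)
for n,r in dict(lipL=(265,510,157,171),lipR=(265,490,284,294),bar=(306,326,185,218),bar2=(306,326,240,272),deck=(266,295,185,260)).items():
    q=pts(*r);A=np.c_[q[:,:2],np.ones(len(q))]
    med=np.median(q,0);q=q[abs(q[:,2]-med[2])<.008];A=np.c_[q[:,:2]-q[:,:2].mean(0),np.ones(len(q))]
    s=np.linalg.lstsq(A,q[:,2],rcond=None)[0];print(n,q.mean(0).round(4),"slope",s[:2].round(4),"std",(A@s-q[:,2]).std().round(4),len(q))
E
```

```text
7.45 [ 0.48372918 -0.24377907  0.24727847] [1.89978056 2.49676864 0.00314765] [-0.23318871  0.40631423 -1.417472  ] [-0.01197018  0.00227316 -0.02825255] 0.013380506239961341
lipL [0.4985 0.1482 0.1248] slope [ 0.0063 -0.0178] std 0.0008 3332
lipR [0.6257 0.1676 0.1247] slope [ 0.001  -0.0209] std 0.0008 2228
bar [0.5456 0.0885 0.1252] slope [-0.0108 -0.0175] std 0.0008 656
bar2 [0.6009 0.0982 0.1252] slope [ 0.0053 -0.0256] std 0.0008 638
deck [0.577  0.0567 0.1096] slope [ 0.0023 -0.0191] std 0.0007 2170
```

```bash
python3 - <<'E'
from h import *
c,M,p,d=load("w1","wrist");g=p.min(2).astype(float)
e,_=rays(c,M,[(300,200)])
def edge(cols,v0,v1,sign):
    o=[]
    for u in cols:
        gr=np.diff(g[v0:v1,u])*sign;k=gr.argmax()
        if 0<k<len(gr)-1:
            a,b,cc=gr[k-1:k+2];o.append((u,v0+k+.5+.5*(a-cc)/(a-2*b+cc)))
    return np.array(o)
for n,E,z in (("Lin",edge(range(345,500,3),165,185,-1),.1245),("Rin",edge(range(340,480,3),270,290,1),.1245),("Lout",edge(range(400,500,3),140,160,1),.1245),("Rout",edge(range(275,480,3),290,304,-1),.1245)):
    W=onz(c,M,E,z)[:,:2]*1000
    vx,vy,x0,y0=cv2.fitLine(W.astype(np.float32),cv2.DIST_HUBER,0,.01,.01).ravel()
    t=np.degrees(np.arctan2(vy,vx));r=(W-[x0,y0])@[-vy,vx];print(n,t%180,x0,y0,"rms",r.std())
print("well",onz(c,M,[(315,228.2)],.1252))
E
```

```text
Lin 97.88676 503.48715 183.97398 rms 0.13111009527739645
Rin 99.13447 611.44434 198.84616 rms 0.1490144678680914
Lout 98.65653 478.44736 209.46164 rms 0.22352665711234232
Rout 98.67925 638.94116 158.0249 rms 0.2185100643862979
well [[0.57261483 0.09274532 0.1252    ]]
```

```bash
python3 - <<'E'
from h import *
o=dict(get_obs())
o["orientation"]=(R.from_rotvec(o["orientation"])*R.from_rotvec([0,0,0.12])*R.from_rotvec([0,-0.0195,0])).as_rotvec()
Rm=R.from_rotvec(o["orientation"]).as_matrix();print(Rm)
tipt=np.array([.5726,.0927,.160]);t=tipt-Rm[:,2]*.0591;print(t);inc(t,o)
E
```

```text
[[-0.14923789  0.98877292  0.00749458]
 [ 0.98857536  0.14936152 -0.02024582]
 [-0.02113792  0.00438752 -0.99976694]]
[0.57215707 0.09389653 0.21908623]
shift [321.2 137.7  22. ] yawx 98.58 z [ 0.0075 -0.0202 -0.9998]
```

Request:
servo_tool(
  increments=[0,0,0,0,0,0.12,0,0,0,0,0,-0.0195,0,0,25,11,0,0,0,0,0,50,21,0,0,0,0,0,55,24,0,0,0,0,0,55,24,0,0,0,0,0,55,24,0,0,0,0,0,45,19,0,0,0,0,0],
)

```text
clock: 8.45
tcp_pos: [0.5616, 0.0598, 0.2384]
orientation: [2.033, 2.376, -0.021]
contact_force: [0.7, -0.9, -0.3]
grip_width: 0.0131
```

Request:
servo_tool(
  increments=[25,11,0,0,0,0,0,11,3.7,0,0,0,0,0,0,0,10,0,0,0,0,0,0,12,0,0,0,0,0,0,0,0,0,0,0,0,0,0,0,0,0,0,0,0,0,0,0,0,0,0,0,0,0,0,0,0],
)

```text
clock: 9.45
tcp_pos: [0.5712, 0.0943, 0.2169]
orientation: [2.039, 2.37, -0.019]
contact_force: [-1.0, 1.2, -0.3]
grip_width: 0.0132
```

```bash
cat >> h.py <<'E'
TL=.0591
def tip(o):
    Rm=R.from_rotvec(o["orientation"]).as_matrix();return o["tcp_pos"]+Rm[:,2]*TL,Rm
E
python3 - <<'E'
from h import *
o,p,d=snap("wrist","w5");print(o["clock"],o["tcp_pos"],o["contact_force"],o["moment"],o["qvel"].round(3));t,Rm=tip(o);print(t);print(Rm)
c,M=cam("wrist",o);print(proj(c,M,[t,[.5726,.0927,.1252]]))
snap("side","s5");snap("top","t5")
E
```

```text
9.45 [0.57119186 0.0942845  0.21689048] [-1.00815002  1.18747765 -0.29025684] [-0.01215332 -0.00715416 -0.04103575] [-0.002  0.002 -0.001  0.002 -0.001 -0.    -0.001]
[0.5714     0.09316032 0.15780154]
[[-1.49504620e-01  9.88754755e-01  3.52183737e-03]
 [ 9.88571976e-01  1.49544736e-01 -1.90215953e-02]
 [-1.93343650e-02  6.37773335e-04 -9.99812870e-01]]
[[319.32875049 259.99035847]
 [319.33106277 244.61644889]]
```

View pics/w5.png

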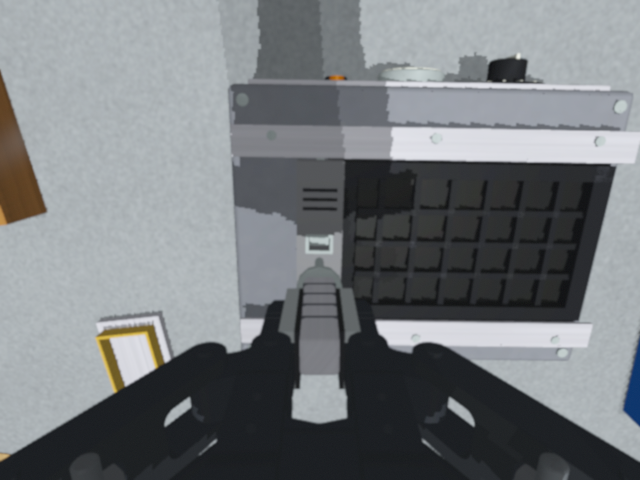

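View pics/s5.png

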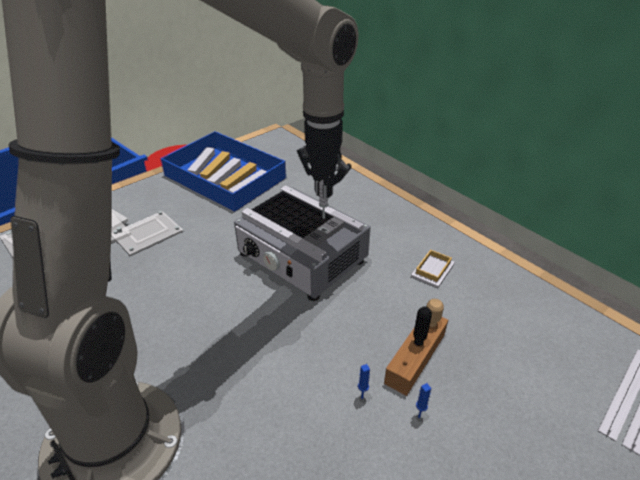

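```bash
python3 - <<'E'
from h import *
c,M,p,d=load("w5","wrist")
cv2.imwrite("pics/w5y.png",cv2.resize(p[225:285,295:345,::-1],None,fx=10,fy=10,interpolation=0))
g=p[225:255,295:345].astype(int);print(g[:,24].tolist()[8:])
E
```

```text
[[85, 88, 90], [94, 98, 99], [104, 112, 112], [118, 127, 127], [145, 156, 156], [172, 183, 183], [186, 197, 197], [190, 200, 201], [189, 199, 199], [181, 192, 191], [160, 170, 170], [127, 135, 136], [99, 104, 105], [80, 83, 85], [72, 73, 76], [73, 75, 77], [96, 101, 102], [139, 148, 149], [174, 184, 184], [186, 196, 196], [178, 187, 188], [163, 169, 171]]
```

View pics/w5y.png

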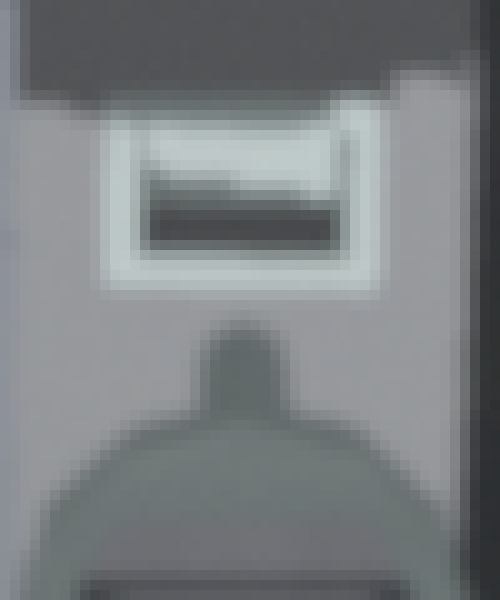

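```bash
python3 - <<'E'
from h import *
c,M,p,d=load("w5","wrist")
f=np.load("pics/w5.npz");o=dict(tcp_pos=f["pos"],orientation=f["ori"]);t,Rm=tip(o)
cc=t-Rm[:,2]*.0025
th=np.linspace(0,2*np.pi,73);ph=np.linspace(0,np.pi/2,10)
S=np.array([cc+.0025*(Rm[:,0]*np.cos(a)*np.cos(b)+Rm[:,1]*np.sin(a)*np.cos(b)+Rm[:,2]*np.sin(b)) for a in th for b in ph])
q=proj(c,M,S);print(q[:,1].min(),q[q[:,1].argmin()],"px/mm",371/(M[2,3]-.158)/1000)
# same from top & side for depth-of-tip check
D=np.load("pics/s5.npz")["p"];cs,Ms=cam("side");ct,Mt=cam("top")
print("side tip",proj(cs,Ms,[t,t-Rm[:,2]*.036]),"top",proj(ct,Mt,[t]))
cv2.imwrite("pics/s5y.png",cv2.resize(D[170:240,285:365,::-1],None,fx=8,fy=8,interpolation=2))
E
```

```text
257.107844478754 [319.32593834 257.10784448] px/mm 1.8442821646294107
side tip [[322.61720971 218.64083475]
 [322.57015175 205.36643959]] top [[309.07098341 220.17186863]]
```

View pics/s5y.png

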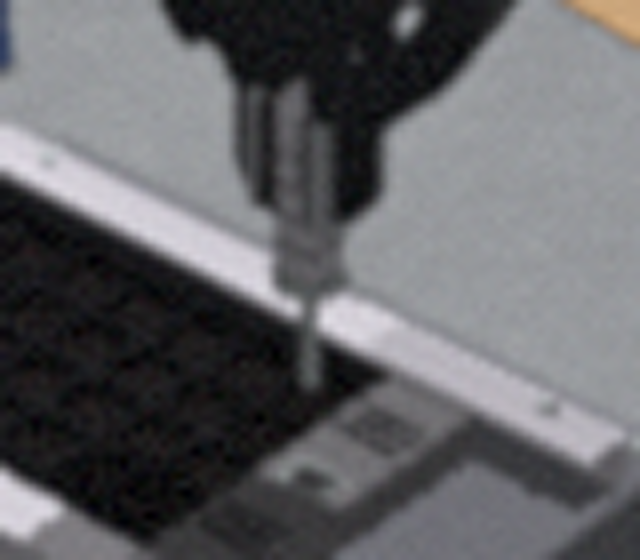

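Request:
servo_tool(
  increments=[0,1.1,5,0,0,0,0,0,0,8,0,0,0,0,0,0,8,0,0,0,0,0,0,6,0,0,0,0,0,0,0,0,0,0,0,0,0,0,0,0,0,0,0,0,0,0,0,0,0,0,0,0,0,0,0,0],
)

```text
clock: 10.6
tcp_pos: [0.5723, 0.094, 0.1898]
orientation: [2.039, 2.37, -0.019]
contact_force: [0.1, -0.3, -0.6]
grip_width: 0.0131
```

```bash
python3 - <<'E'
from h import *
o,p,d=snap("wrist","w6");print(o["clock"],o["tcp_pos"],o["contact_force"],o["moment"]);t,Rm=tip(o);print(t);print(Rm)
c,M=cam("wrist",o);print(proj(c,M,[t,[.5726,.0927,.1252]]))
D=np.array([.5726,.0927,.1252])-t;print("delta in tool",Rm.T@D*1000)
cv2.imwrite("pics/w6y.png",cv2.resize(p[225:285,295:345,::-1],None,fx=10,fy=10,interpolation=0))
o,p,d=snap("side","s6")
cv2.imwrite("pics/s6y.png",cv2.resize(p[170:240,285:365,::-1],None,fx=8,fy=8,interpolation=2))
E
```

```text
10.6 [0.5722877  0.09401298 0.18980654] [ 0.13072332 -0.25534696 -0.56041283] [ 0.00873963  0.00738667 -0.00668519]
[0.57248466 0.09288396 0.13071765]
[[-1.49616173e-01  9.88738537e-01  3.33262195e-03]
 [ 9.88554065e-01  1.49652649e-01 -1.91035391e-02]
 [-1.93871410e-02  4.36278567e-04 -9.99811957e-01]]
[[319.32872072 259.99030922]
 [319.17434949 256.91498614]]
delta in tool [-0.09214024  0.08410327  5.52051573]
```

View pics/w6y.png

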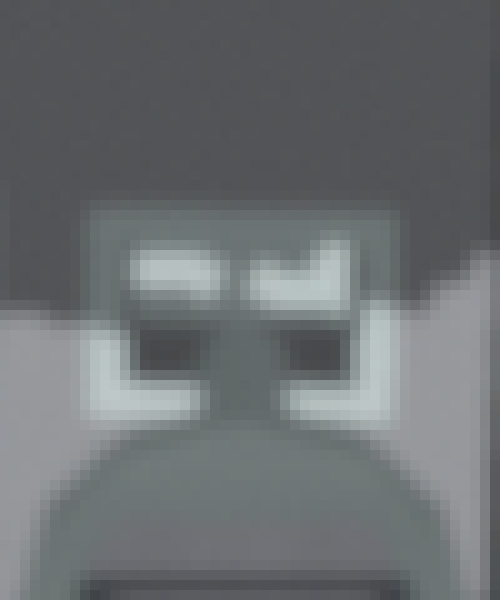

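View pics/s6y.png

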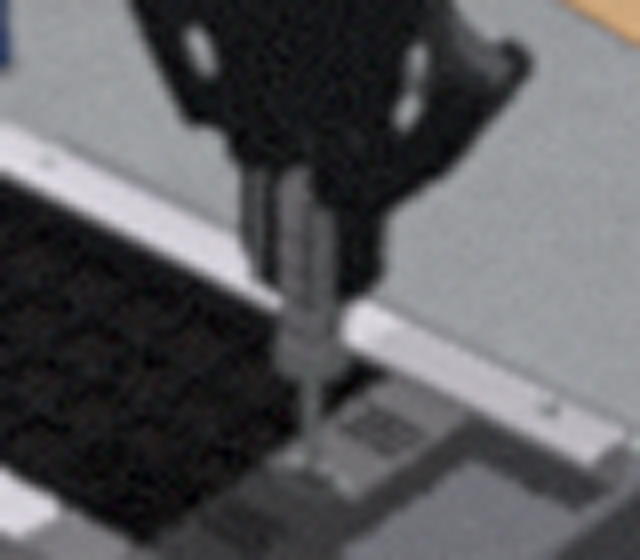

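Request:
servo_tool(
  increments=[0,-0.5,0,0,0,0,0,0,0,2,0,0,0,0,0,0,2,0,0,0,0,0,0,2,0,0,0,0,0,0,2,0,0,0,0,0,0,1,0,0,0,0,0,0,0,0,0,0,0,0,0,0,0,0,0,0],
)

```text
clock: 11.7
tcp_pos: [0.5718, 0.0937, 0.1806]
orientation: [2.039, 2.371, -0.02]
contact_force: [0.0, 0.4, -1.2]
grip_width: 0.0133
```

```bash
cat > st.py <<'E'
from h import *
o=get_obs();t,Rm=tip(o);D=t-np.array([.5726,.0927,.1252])
print(o["clock"],"F",o["contact_force"].round(2),"Ftool",(Rm.T@o["contact_force"]).round(2),"M",o["moment"].round(3),"tip rel rim (tool mm)",(Rm.T@D*1000).round(2),"tcp",o["tcp_pos"].round(4),"g",o["grip_width"])
E
python3 st.py; python3 st.py
```

```text
11.7 F [ 0.01  0.41 -1.15] Ftool [0.43 0.07 1.15] M [ 0.076 -0.037 -0.088] tip rel rim (tool mm) [ 0.03 -0.68  3.68] tcp [0.5718 0.0937 0.1806] g 0.013284542900659946
11.7 F [ 0.01  0.41 -1.15] Ftool [0.43 0.07 1.15] M [ 0.076 -0.037 -0.088] tip rel rim (tool mm) [ 0.03 -0.68  3.68] tcp [0.5718 0.0937 0.1806] g 0.013284542900659946
```

Request:
servo_tool(
  increments=[0,0,1.5,0,0,0,0,0,0,1.5,0,0,0,0,0,0,1,0,0,0,0,0,0,0,0,0,0,0,0,0,0,0,0,0,0,0,0,0,0,0,0,0,0,0,0,0,0,0,0,0,0,0,0,0,0,0],
)

```text
clock: 12.7
tcp_pos: [0.5717, 0.0936, 0.1766]
orientation: [2.039, 2.371, -0.02]
contact_force: [-0.5, 1.1, -0.9]
grip_width: 0.013
```

```bash
python3 st.py; python3 - <<'E'
from h import *
o,p,d=snap("wrist","w7")
cv2.imwrite("pics/w7y.png",cv2.resize(p[225:285,295:345,::-1],None,fx=10,fy=10,interpolation=0))
E
python3 st.py
```

```text
12.7 F [-0.52  1.06 -0.89] Ftool [ 1.15 -0.35  0.87] M [ 0.071 -0.014  0.063] tip rel rim (tool mm) [ 0.07 -0.73  7.7 ] tcp [0.5717 0.0936 0.1766] g 0.013042777444713077
12.75 F [-0.47  0.44 -0.14] Ftool [ 0.51 -0.4   0.13] M [-0.018  0.033 -0.002] tip rel rim (tool mm) [ 0.05 -0.76  7.74] tcp [0.5717 0.0936 0.1766] g 0.012931516162604777
```

View pics/w7y.png

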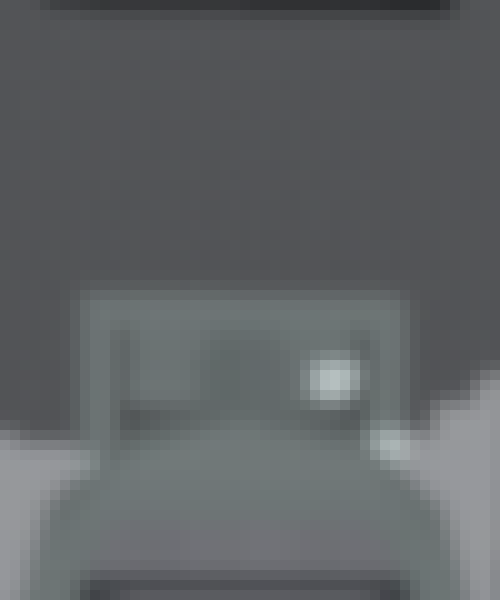

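Request:
servo_tool(
  increments=[0,0,0.5,0,0,0,0,0,0,0.5,0,0,0,0,0,0,0.5,0,0,0,0,0,0,0.5,0,0,0,0,0,0,0.5,0,0,0,0,0,0,0.5,0,0,0,0,0,0,0,0,0,0,0,0,0,0,0,0,0,0],
)

```text
clock: 13.75
tcp_pos: [0.5718, 0.0936, 0.1737]
orientation: [2.039, 2.37, -0.02]
contact_force: [-0.2, 0.5, 0.2]
grip_width: 0.0132
```

```bash
cat > fa.py <<'E'
from h import *
import sys
F=[];g=[]
for i in range(int(sys.argv[1])):
    o=get_obs();t,Rm=tip(o);F.append(np.r_[Rm.T@o["contact_force"]])
    g.append(Rm.T@(t-np.array([.5726,.0927,.1252]))*1000)
    if i<int(sys.argv[1])-1: grab_frame("wrist")
print(o["clock"],"Ftool mean",np.mean(F,0).round(2),"sd",np.std(F,0).round(2),"tip",np.mean(g,0).round(2),"grip",o["grip_width"].round(4),"M",o["moment"].round(3))
E
python3 fa.py 5
```

```text
Traceback (most recent call last):
  File "fa.py", line 8, in <module>
    print(o["clock"],"Ftool mean",np.mean(F,0).round(2),"sd",np.std(F,0).round(2),"tip",np.mean(g,0).round(2),"grip",o["grip_width"].round(4),"M",o["moment"].round(3))
                                                                                                                     ^^^^^^^^^^^^^^^^^^^^^
AttributeError: 'float' object has no attribute 'round'
```

```bash
sed -i 's/o\["grip_width"\].round(4)/round(o["grip_width"],4)/' fa.py; python3 fa.py 4
```

```text
14.1 Ftool mean [-0.07 -0.15 -0.6 ] sd [0.31 0.65 0.57] tip [ 0.05 -0.68 10.68] grip 0.0131 M [-0.029  0.026  0.068]
```

Request:
servo_tool(
  increments=[0,0,0.5,0,0,0,0,0,0,0.5,0,0,0,0,0,0,0.5,0,0,0,0,0,0,0,0,0,0,0,0,0,0,0,0,0,0,0,0,0,0,0,0,0,0,0,0,0,0,0,0,0,0,0,0,0,0,0],
)

```text
clock: 15.1
tcp_pos: [0.5717, 0.0935, 0.1721]
orientation: [2.039, 2.371, -0.02]
contact_force: [-0.4, 0.2, 0.7]
grip_width: 0.013
```

```bash
python3 fa.py 6
```

```text
15.35 Ftool mean [-0.1  -0.21 -1.51] sd [0.54 0.26 0.51] tip [ 0.04 -0.72 12.23] grip 0.0132 M [-0.052  0.05   0.027]
```

Request:
servo_tool(
  increments=[0,0,0.5,0,0,0,0,0,0,0.5,0,0,0,0,0,0,0.5,0,0,0,0,0,0,0.5,0,0,0,0,0,0,0,0,0,0,0,0,0,0,0,0,0,0,0,0,0,0,0,0,0,0,0,0,0,0,0,0],
)

```text
clock: 16.35
tcp_pos: [0.5718, 0.0935, 0.1701]
orientation: [2.039, 2.371, -0.02]
contact_force: [0.5, -0.5, 3.8]
grip_width: 0.0135
```

```bash
python3 fa.py 6
```

```text
16.6 Ftool mean [-0.25  0.31 -2.87] sd [0.32 0.33 0.51] tip [ 0.05 -0.72 14.23] grip 0.0133 M [-0.091  0.063  0.005]
```

Request:
servo_tool(
  increments=[0,0,0.3,0,0,0,0,0,0,0.3,0,0,0,0,0,0,0.3,0,0,0,0,0,0,0.3,0,0,0,0,0,0,0,0,0,0,0,0,0,0,0,0,0,0,0,0,0,0,0,0,0,0,0,0,0,0,0,0],
)

```text
clock: 17.6
tcp_pos: [0.5718, 0.0935, 0.1689]
orientation: [2.039, 2.371, -0.02]
contact_force: [-0.6, 0.2, 3.8]
grip_width: 0.0134
```

```bash
python3 fa.py 6
```

```text
17.85 Ftool mean [-0.42 -0.36 -3.13] sd [0.38 0.39 0.38] tip [ 0.05 -0.72 15.43] grip 0.013 M [-0.188 -0.006 -0.027]
```

Request:
servo_tool(
  increments=[0,0,0.3,0,0,0,0,0,0,0.3,0,0,0,0,0,0,0,0,0,0,0,0,0,0,0,0,0,0,0,0,0,0,0,0,0,0,0,0,0,0,0,0,0,0,0,0,0,0,0,0,0,0,0,0,0,0],
)

```text
clock: 18.85
tcp_pos: [0.5717, 0.0935, 0.1682]
orientation: [2.039, 2.371, -0.02]
contact_force: [0.6, -0.5, 3.6]
grip_width: 0.0133
```

```bash
python3 fa.py 6
```

```text
19.1 Ftool mean [-0.57  0.11 -3.83] sd [0.28 0.48 0.49] tip [ 0.05 -0.73 16.04] grip 0.0132 M [-0.159  0.038  0.018]
```

Request:
servo_tool(
  increments=[0,0,0.2,0,0,0,0,0,0,0.2,0,0,0,0,0,0,0,0,0,0,0,0,0,0,0,0,0,0,0,0,0,0,0,0,0,0,0,0,0,0,0,0,0,0,0,0,0,0,0,0,0,0,0,0,0,0],
)

```text
clock: 20.1
tcp_pos: [0.5718, 0.0935, 0.168]
orientation: [2.039, 2.37, -0.02]
contact_force: [-0.8, -0.5, 4.7]
grip_width: 0.013
```

```bash
python3 fa.py 6
```

```text
20.35 Ftool mean [-0.42 -0.69 -4.94] sd [0.34 0.5  0.55] tip [ 0.02 -0.65 16.26] grip 0.0129 M [-0.181  0.087 -0.008]
```

Request:
servo_tool(
  increments=[0,0,-0.3,0,0,0,0,0,0,-0.3,0,0,0,0,1,0,0,0,0,0,0,1,0,0,0,0,0,0,1,0,0,0,0,0,0,1,0,0,0,0,0,0,0.5,0,0,0,0,0,0,0,0,0,0,0,0,0],
)

```text
clock: 21.35
tcp_pos: [0.5711, 0.0981, 0.1684]
orientation: [2.039, 2.371, -0.02]
contact_force: [-0.2, -1.7, 3.6]
grip_width: 0.0131
```

```bash
python3 fa.py 5
```

```text
21.55 Ftool mean [-1.49 -0.25 -3.83] sd [0.56 0.54 0.49] tip [ 4.7  -0.72 15.84] grip 0.0129 M [-0.391 -0.117  0.027]
```

Request:
servo_tool(
  increments=[0.5,0,0,0,0,0,0,0.5,0,0,0,0,0,0,0.5,0,0,0,0,0,0,0.5,0,0,0,0,0,0,0,0,0,0,0,0,0,0,0,0,0,0,0,0,0,0,0,0,0,0,0,0,0,0,0,0,0,0],
)

```text
clock: 22.55
tcp_pos: [0.5708, 0.1, 0.1684]
orientation: [2.039, 2.371, -0.02]
contact_force: [0.6, -1.4, 3.3]
grip_width: 0.0135
```

```bash
python3 fa.py 4
```

```text
22.7 Ftool mean [-1.5   0.6  -3.48] sd [0.36 0.38 0.43] tip [ 6.62 -0.73 15.84] grip 0.0132 M [-0.4   -0.14  -0.018]
```

Request:
servo_tool(
  increments=[1.5,0,0,0,0,0,0,2.5,0,0,0,0,0,0,2.5,0,0,0,0,0,0,2.5,0,0,0,0,0,0,2.5,0,0,0,0,0,0,2.5,0,0,0,0,0,0,2.5,0,0,0,0,0,0,1.5,0,0,0,0,0,0],
)

```text
clock: 23.7
tcp_pos: [0.5681, 0.118, 0.168]
orientation: [2.039, 2.371, -0.019]
contact_force: [1.0, -1.5, 3.2]
grip_width: 0.013
```

```bash
python3 fa.py 4
```

```text
23.85 Ftool mean [-1.34  1.09 -3.4 ] sd [0.43 0.27 0.32] tip [24.95 -0.62 15.81] grip 0.013 M [-0.279 -0.288  0.02 ]
```

Request:
servo_tool(
  increments=[1.5,0,0,0,0,0,0,2.5,0.1,0,0,0,0,0,2.5,0.1,0,0,0,0,0,2.5,0.1,0,0,0,0,0,2.5,0.1,0,0,0,0,0,2.5,0.1,0,0,0,0,0,2.5,0,0,0,0,0,0,1.5,0,0,0,0,0,0],
)

```text
clock: 24.85
tcp_pos: [0.5658, 0.1358, 0.1676]
orientation: [2.039, 2.371, -0.02]
contact_force: [0.2, -1.5, 3.2]
grip_width: 0.0134
```

```bash
python3 fa.py 4
```

```text
25.0 Ftool mean [-1.61  0.88 -3.74] sd [0.24 0.63 0.42] tip [42.95 -0.26 15.87] grip 0.0134 M [-0.265 -0.24  -0.019]
```

Request:
servo_tool(
  increments=[1.5,0,0,0,0,0,0,2.5,0.1,0,0,0,0,0,2.5,0.1,0,0,0,0,0,2.5,0.1,0,0,0,0,0,2.5,0.1,0,0,0,0,0,2.5,0.1,0,0,0,0,0,2.5,0,0,0,0,0,0,1.5,0,0,0,0,0,0],
)

```text
clock: 26.0
tcp_pos: [0.5636, 0.1537, 0.1672]
orientation: [2.039, 2.371, -0.02]
contact_force: [0.4, -2.9, 4.3]
grip_width: 0.0131
```

```bash
python3 fa.py 4;python3 - <<'E'
from h import *
o,p,d=snap("wrist","w8")
E
```

```text
26.15 Ftool mean [-1.64 -0.01 -3.99] sd [0.91 0.3  0.52] tip [60.95  0.22 15.89] grip 0.0131 M [-0.339 -0.079 -0.018]
```

View pics/w8.png

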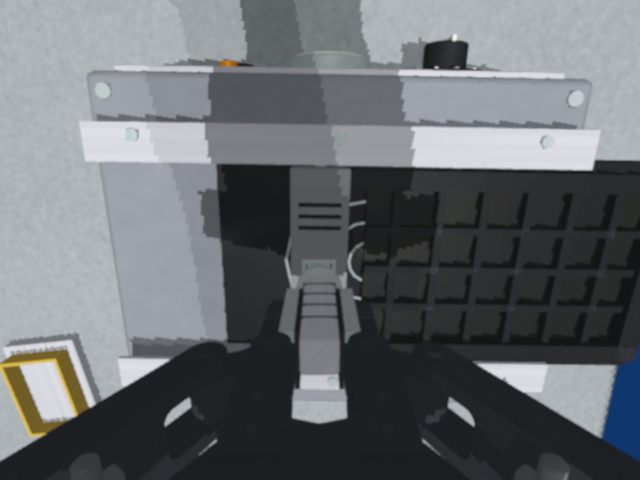

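The slide has moved out with the pin still in the well, which is now at about (320,265).

Request:
servo_tool(
  increments=[1,0,-0.2,0,0,0,0,2,0,0,0,0,0,0,2,0,0,0,0,0,0,2,0,0,0,0,0,0,2,0,0,0,0,0,0,2,0,0,0,0,0,0,1,0,0,0,0,0,0,0,0,0,0,0,0,0],
)

```text
clock: 27.2
tcp_pos: [0.5619, 0.1655, 0.1673]
orientation: [2.039, 2.371, -0.019]
contact_force: [1.4, -1.1, 2.7]
grip_width: 0.0134
```

```bash
python3 fa.py 5
```

```text
27.4 Ftool mean [-1.65  0.61 -3.19] sd [0.33 0.41 0.28] tip [72.78  0.29 15.64] grip 0.0133 M [-0.33  -0.105  0.018]
```

Request:
servo_tool(
  increments=[0.5,0,0,0,0,0,0,0.5,0,0,0,0,0,0,0.5,0,0,0,0,0,0,0.5,0,0,0,0,0,0,0.5,0,0,0,0,0,0,0.5,0,0,0,0,0,0,0,0,0,0,0,0,0,0,0,0,0,0,0,0],
)

```text
clock: 28.4
tcp_pos: [0.5613, 0.1686, 0.1672]
orientation: [2.039, 2.371, -0.02]
contact_force: [0.2, -1.5, 3.3]
grip_width: 0.0132
```

```bash
python3 fa.py 5
```

```text
28.6 Ftool mean [-1.77 -0.2  -3.75] sd [0.55 0.18 0.48] tip [75.89  0.23 15.66] grip 0.0131 M [-0.4   -0.017 -0.02 ]
```

Request:
servo_tool(
  increments=[0.3,0,0,0,0,0,0,0.3,0,0,0,0,0,0,0.3,0,0,0,0,0,0,0.3,0,0,0,0,0,0,0,0,0,0,0,0,0,0,0,0,0,0,0,0,0,0,0,0,0,0,0,0,0,0,0,0,0,0],
)

```text
clock: 29.6
tcp_pos: [0.5613, 0.1693, 0.1671]
orientation: [2.039, 2.37, -0.02]
contact_force: [-0.2, -3.3, 3.6]
grip_width: 0.0132
```

```bash
python3 fa.py 5
```

```text
29.8 Ftool mean [-3.41 -0.45 -3.71] sd [0.16 0.53 0.34] tip [76.66  0.24 15.65] grip 0.0133 M [-0.862 -0.091 -0.054]
```

Request:
servo_tool(
  increments=[0.3,0,0,0,0,0,0,0.2,0,0,0,0,0,0,0,0,0,0,0,0,0,0,0,0,0,0,0,0,0,0,0,0,0,0,0,0,0,0,0,0,0,0,0,0,0,0,0,0,0,0,0,0,0,0,0,0],
)

```text
clock: 30.8
tcp_pos: [0.5612, 0.1697, 0.1671]
orientation: [2.039, 2.37, -0.02]
contact_force: [1.0, -5.2, 3.8]
grip_width: 0.0132
```

```bash
python3 fa.py 5
```

```text
31.0 Ftool mean [-4.76 -0.22 -4.02] sd [0.64 0.5  0.29] tip [76.97  0.23 15.64] grip 0.0131 M [-1.379 -0.163  0.027]
```

Request:
servo_tool(
  increments=[0,0,-1,0,0,0,0,0,0,-1,0,0,0,0,0,0,-1,0,0,0,0,0,0,-1,0,0,0,0,0,0,-1,0,0,0,0,0,0,-1,0,0,0,0,0,0,0,0,0,0,0,0,0,0,0,0,0,0],
)

```text
clock: 32.0
tcp_pos: [0.5607, 0.1699, 0.1727]
orientation: [2.039, 2.371, -0.021]
contact_force: [1.6, -6.0, -1.3]
grip_width: 0.0134
```

```bash
python3 fa.py 4
```

```text
32.15 Ftool mean [-5.24  0.39  2.42] sd [0.6  0.43 0.76] tip [77.09 -0.24 10.11] grip 0.0131 M [-1.287e+00 -3.680e-01 -1.000e-03]
```

Request:
servo_tool(
  increments=[-1,0,0,0,0,0,0,-1.5,0.2,0,0,0,0,0,-1.5,0,0,0,0,0,0,-1,0,0,0,0,0,0,0,0,0,0,0,0,0,0,0,0,0,0,0,0,0,0,0,0,0,0,0,0,0,0,0,0,0,0],
)

```text
clock: 33.15
tcp_pos: [0.5621, 0.1652, 0.1732]
orientation: [2.039, 2.371, -0.02]
contact_force: [0.4, -0.7, 0.6]
grip_width: 0.0133
```

```bash
python3 fa.py 4;python3 - <<'E'
from h import *
o,p,d=snap("wrist","w9")
cv2.imwrite("pics/w9y.png",cv2.resize(p[225:285,290:350,::-1],None,fx=9,fy=9,interpolation=0))
E
```

```text
33.3 Ftool mean [-0.65  0.12  0.21] sd [0.54 0.13 0.56] tip [72.28  0.45  9.66] grip 0.0132 M [ 0.036 -0.032  0.043]
```

View pics/w9y.png

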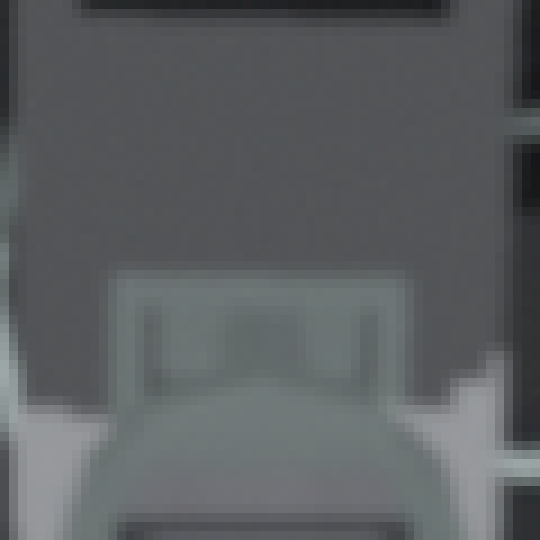

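Request:
servo_tool(
  increments=[0,0,-2,0,0,0,0,0,0,-3,0,0,0,0,0,0,-4,0,0,0,0,0,0,-5,0,0,0,0,0,0,-12,0,0,0,0,0,0,-20,0,0,0,0,0,0,-20,0,0,0,0,0,0,-10,0,0,0,0],
)

```text
clock: 34.35
tcp_pos: [0.5625, 0.1668, 0.251]
orientation: [2.038, 2.37, -0.017]
contact_force: [0.7, 0.1, -0.9]
grip_width: 0.0133
```

```bash
python3 fa.py 3;python3 - <<'E'
from h import *
o,p,d=snap("wrist","w10");c,M=cam("wrist",o)
cv2.imwrite("pics/w10y.png",cv2.resize(p[200:290,270:370,::-1],None,fx=7,fy=7,interpolation=2))
o2=get_obs();print(o["tcp_pos"])
Rm=R.from_rotvec(o["orientation"]).as_matrix();exp=np.array([.5726,.0927,.1252])+Rm[:,0]*.072
print("expected well",exp,proj(c,M,[exp]))
E
```

```text
34.45 Ftool mean [-0.1   0.66  0.27] sd [0.15 0.07 0.67] tip [ 72.44   1.56 -68.22] grip 0.0133 M [ 0.063  0.021 -0.039]
[0.56253958 0.16683477 0.25063638]
expected well [0.56183344 0.16387771 0.12385276] [[318.74804081 227.18007167]]
```

View pics/w10.png

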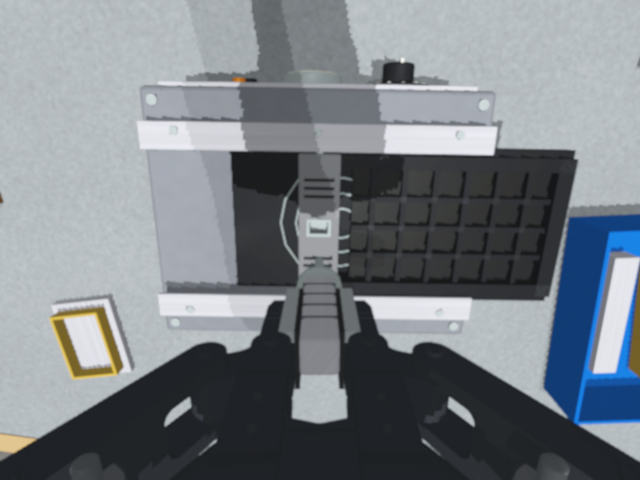

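View pics/w10y.png

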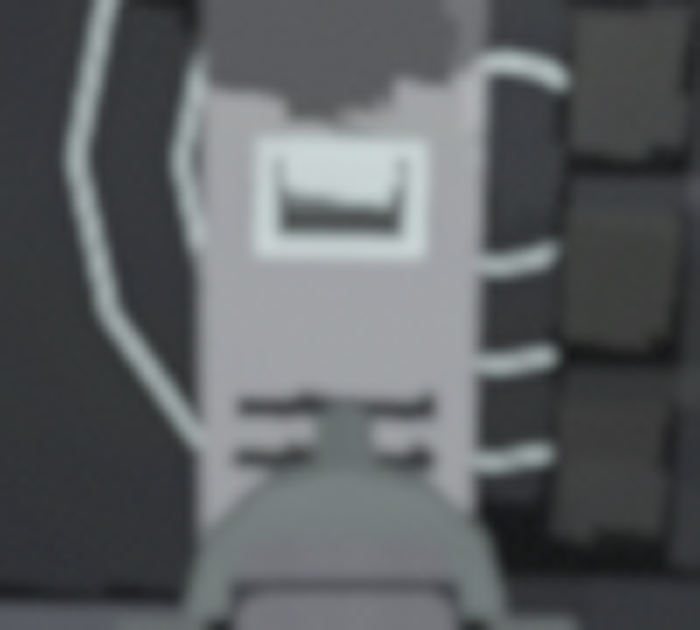

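```bash
python3 - <<'E'
from h import *
o=dict(get_obs());print(o["clock"],o["tcp_pos"],o["orientation"])
Rc=R.from_rotvec(o["orientation"]);Rh=R.from_rotvec([1.902,2.5,0.001])
print("rel rv",(Rc.inv()*Rh).as_rotvec())
o["orientation"]=Rh.as_rotvec();inc([.4831,-.2432,.20],o);print(Rh.as_matrix())
E
```

```text
34.5 [0.56199531 0.16669389 0.24959997] [ 2.03864824  2.37047348 -0.01860993]
rel rv [-0.00108206  0.01933165 -0.1197969 ]
shift [-374.  -185.4   49.4] yawx 105.47 z [ 6.e-04  3.e-04 -1.e+00]
[[-2.66771591e-01  9.63759571e-01  6.38769452e-04]
 [ 9.63759773e-01  2.66771439e-01  3.14024100e-04]
 [ 1.32238286e-04  6.99393011e-04 -9.99999747e-01]]
```

Request:
servo_tool(
  increments=[0,0,0,-0.001,0.0193,-0.12,0,-25,-12.4,0,0,0,0,0,-45,-22.3,0,0,0,0,0,-50,-24.8,0,0,0,0,0,-50,-24.8,0,0,0,0,0,-50,-24.8,0,0,0,0,0,-50,-24.8,0,0,0,0,0,-50,-24.8,0,0,0,0,0],
)

```text
clock: 35.5
tcp_pos: [0.4933, -0.1856, 0.2486]
orientation: [-1.901, -2.5, 0.001]
contact_force: [0.5, -0.5, 0.1]
grip_width: 0.0132
```

Request:
servo_tool(
  increments=[-34,-16.7,0,0,0,0,0,-20,-10,0,0,0,0,0,0,0,15,0,0,0,0,0,0,20,0,0,0,0,0,0,20,0,0,0,0,0,0,15,0,0,0,0,0,0,0,0,0,0,0,0,0,0,0,0,0,0],
)

```text
clock: 36.5
tcp_pos: [0.4834, -0.2432, 0.1796]
orientation: [1.901, 2.5, -0.0]
contact_force: [-0.4, -0.5, -0.8]
grip_width: 0.0134
```

```bash
python3 - <<'E'
from h import *
o,p,d=snap("wrist","w11");c,M=cam("wrist",o);print(o["clock"],o["tcp_pos"],o["orientation"],o["qvel"].round(3));t,Rm=tip(o);print("tip",t)
inc([.4831,-.2432,.0731],o)
print(proj(c,M,[[.4831,-.2432,.05]]))
cv2.imwrite("pics/w11y.png",cv2.resize(p[200:290,270:370,::-1],None,fx=7,fy=7,interpolation=2))
E
```

```text
36.5 [ 0.48339033 -0.24316243  0.17960179] [ 1.90140969e+00  2.50032772e+00 -8.08929433e-05] [ 0.001 -0.011  0.004 -0.009  0.001 -0.     0.002]
tip [ 0.48340801 -0.2431797   0.1205018 ]
shift [ 1.000e-01 -3.000e-01  1.065e+02] yawx 105.5 z [ 3.e-04 -3.e-04 -1.e+00]
[[319.49969372 227.6726017 ]]
```

View pics/w11y.png

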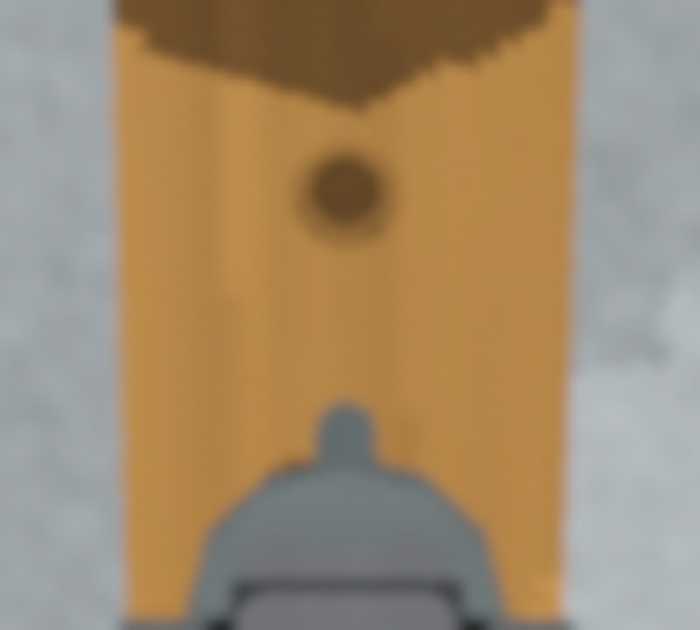

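View pics/w11.png

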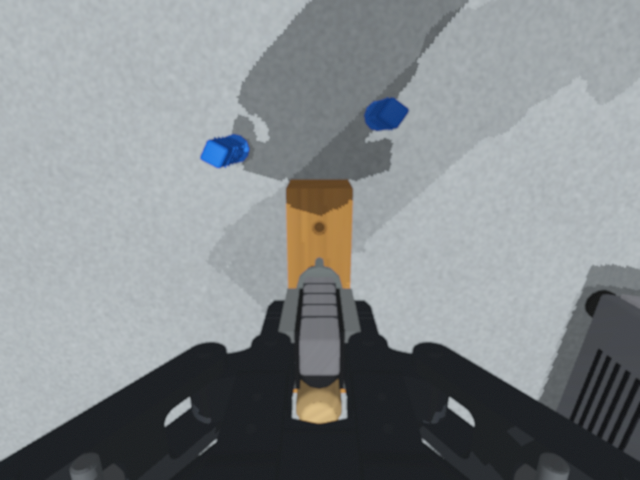

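The hole is at (319,228), matching the home point I recorded. I'll lower the pin into it.

Request:
servo_tool(
  increments=[0,-0.2,15,0,0,0,0,0,0,20,0,0,0,0,0,0,18,0,0,0,0,0,0,10,0,0,0,0,0,0,4,0,0,0,0,0,0,4,0,0,0,0,0,0,4,0,0,0,0,0,0,0,0,0,0,0],
)

```text
clock: 37.55
tcp_pos: [0.4828, -0.2434, 0.1043]
orientation: [-1.902, -2.5, 0.0]
contact_force: [0.3, -0.2, -0.6]
grip_width: 0.0133
```

```bash
python3 fa.py 2;python3 - <<'E'
from h import *
o=get_obs();print(o["tcp_pos"],tip(o)[0]);inc([.4831,-.2432,.0731],o)
E
```

```text
37.6 Ftool mean [-0.31  0.07  0.72] sd [0.06 0.2  0.15] tip [-299.95 -176.2    80.02] grip 0.013 M [-0.037  0.036  0.005]
[ 0.4828713  -0.24344777  0.10440898] [ 0.48287334 -0.24346395  0.04530899]
shift [ 0.2  0.3 31.3] yawx 105.48 z [ 0.e+00 -3.e-04 -1.e+00]
```

Tip is 5 mm into the hole with no contact. Continuing.

Request:
servo_tool(
  increments=[0.2,0.3,4,0,0,0,0,0,0,6,0,0,0,0,0,0,6,0,0,0,0,0,0,6,0,0,0,0,0,0,4,0,0,0,0,0,0,3,0,0,0,0,0,0,1,0,0,0,0,0,0,0,0,0,0,0],
)

```text
clock: 38.6
tcp_pos: [0.4831, -0.2432, 0.0743]
orientation: [1.902, 2.5, -0.0]
contact_force: [0.6, 1.1, -0.7]
grip_width: 0.0133
```

```bash
python3 fa.py 3;python3 - <<'E'
from h import *
o=get_obs();print(o["tcp_pos"]);inc([.4831,-.2432,.0731],o)
E
```

```text
38.7 Ftool mean [0.03 0.48 0.2 ] sd [0.6  0.37 0.38] tip [-299.78 -175.86  109.96] grip 0.0129 M [-0.042 -0.027  0.049]
[ 0.48316698 -0.2431598   0.07446664]
shift [-0.  -0.1  1.4] yawx 105.48 z [ 2.e-04 -3.e-04 -1.e+00]
```

Request:
servo_tool(
  increments=[0,0,0.5,0,0,0,0,0,0,0.5,0,0,0,0,0,0,0.5,0,0,0,0,0,0,0.5,0,0,0,0,0,0,0.3,0,0,0,0,0,0,0,0,0,0,0,0,0,0,0,0,0,0,0,0,0,0,0,0,0],
)

```text
clock: 39.7
tcp_pos: [0.4832, -0.2432, 0.073]
orientation: [1.902, 2.5, 0.001]
contact_force: [-3.8, 1.3, 11.6]
grip_width: 0.0131
```

```bash
python3 fa.py 3;python3 - <<'E'
from h import *
o=get_obs();print(o["tcp_pos"])
E
```

```text
39.8 Ftool mean [  2.7   -2.72 -11.58] sd [0.31 0.43 0.41] tip [-299.84 -175.8   111.08] grip 0.0131 M [0.411 0.798 0.018]
[ 0.48317506 -0.24312613  0.07302777]
```

Request:
servo_tool(
  increments=[0,0,-0.3,0,0,0,0,0,0,0,0,0,0,20,0,0,0,0,0,0,35,0,0,0,0,0,0,50,0,0,0,0,0,0,70,0,0,0,0,0,0,85,0,0,0,0,0,0,85,0,0,0,0,0,0,85],
)

```text
clock: 40.8
tcp_pos: [0.483, -0.2431, 0.0723]
orientation: [-1.902, -2.5, 0.0]
contact_force: [0.3, -0.1, 0.1]
grip_width: 0.0851
```

Request:
servo_tool(
  increments=[0,0,-5,0,0,0,85,0,0,-15,0,0,0,85,0,0,-25,0,0,0,85,0,0,-35,0,0,0,85,0,0,-45,0,0,0,85,0,0,-30,0,0,0,85,0,0,-15,0,0,0,85,0,0,0,0,0,0,85],
)

```text
clock: 41.8
tcp_pos: [0.4835, -0.2432, 0.2432]
orientation: [1.901, 2.499, 0.001]
contact_force: [-0.7, 0.1, -0.5]
grip_width: 0.085
```

```bash
python3 - <<'E'
from h import *
o,p,d=snap("wrist","w12");c,M=cam("wrist",o);print(o["clock"],o["tcp_pos"],o["contact_force"],o["grip_width"])
print("pred top/flange",proj(c,M,[[.4832,-.2434,.11],[.4832,-.2434,.054]]))
uv=[(u,v) for v in range(200,260,4) for u in (319,)]
W=withdepth(c,M,uv,d);print([(u[1],w.round(4).tolist()) for u,w in zip(uv,W)])
cv2.imwrite("pics/w12y.png",cv2.resize(p[190:270,280:360,::-1],None,fx=7,fy=7,interpolation=2))
snap("side","s12");snap("top","t12")
q=np.load("pics/s12.npz")["p"];cv2.imwrite("pics/s12y.png",cv2.resize(q[170:420,220:470,::-1],None,fx=2.4,fy=2.4,interpolation=2))
E
```

```text
41.8 [ 0.48345803 -0.24323397  0.24322917] [-0.69904729  0.07132696 -0.46227571] 0.08495495008858256
pred top/flange [[319.42752166 226.18784861]
 [319.47850822 210.34096349]]
[(200, [0.4123, -0.2628, 0.3854]), (204, [0.4768, -0.2456, 0.0584]), (208, [0.4769, -0.2456, 0.0748]), (212, [0.4769, -0.2455, 0.0901]), (216, [0.4769, -0.2455, 0.1043]), (220, [0.4788, -0.245, 0.1091]), (224, [0.4816, -0.2442, 0.11]), (228, [0.4848, -0.2433, 0.1097]), (232, [0.488, -0.2424, 0.1089]), (236, [0.5082, -0.237, 0.0492]), (240, [0.5124, -0.2358, 0.0479]), (244, [0.5153, -0.235, 0.0508]), (248, [0.5192, -0.2339, 0.0507]), (252, [0.5233, -0.2328, 0.05]), (256, [0.5274, -0.2317, 0.0496])]
```

View pics/w12y.png

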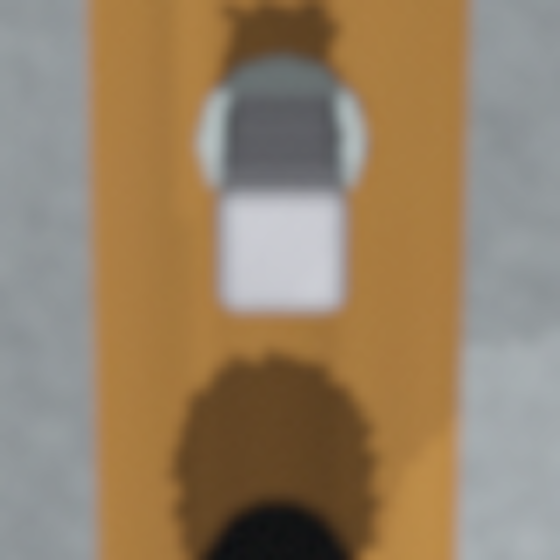

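View pics/s12y.png

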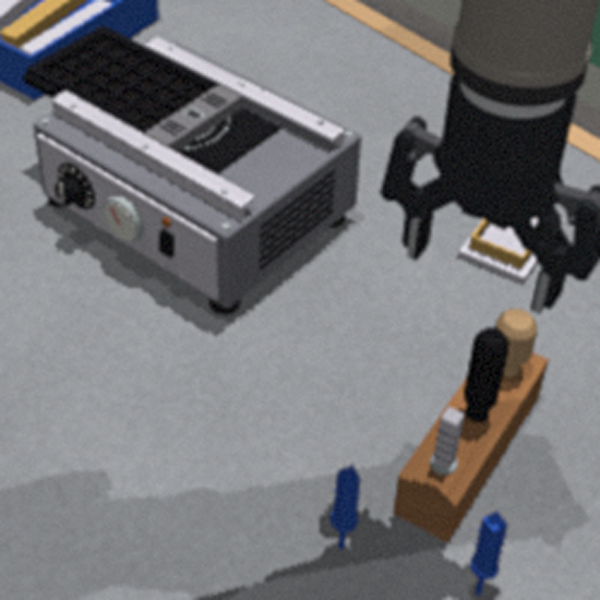

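The pin is seated: its handle top reads 0.110 m, as at the start. The slide is still out, and the gripper is clear of everything.

```bash
python3 -c "
from bench import *
print(hand_in())"
```

```text
the job is handed in; nothing more can be done
None
```

I finished the job and handed it in at about 42 s. The filter slide is out at its stop, and the pin tool is back home in its hole.

- **Release:** I pushed the pin into the well and pressed the button down until it met its hard stop, at about 5 N. I backed off slightly to about 4.5 mm of press and held it there.
- **Slide:** I pushed it downhill with about 1.5 N until it met the stop, leaning on it with no more than about 5.2 N. I raised the pin there, so the button was free to come up, and then withdrew it.
- **Pin tool:** I seated it with about 12 N and let go.

**Last checks:**
- **Slide position:** in the wrist picture the well was within about 1 pixel of where 72 mm of travel puts it. The last side view still shows the slide out.
- **Pin tool position:** its handle top read 0.110 m and its position was unchanged from the start. It stands upright.
- **Contact with the unit:** I saw nothing but the pin touch it, and the readings stayed well under 15 N.

**Not confirmed:** I did not pull back on the slide to test that the latch had caught. I infer it from the slide sitting at the stop and the pin being above the button's rest height before I let go. The force readings carried about 0.5 N of noise, so the press depth is good to only a few tenths of a millimetre.

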